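# Load and start the boiler dosing unit

### The arm

A 6-joint arm with a two-finger parallel gripper is mounted at the origin on the work surface. World frame = base frame: x ahead of the robot, y to its left, z up, the work surface at z = 0. Lengths are in m, angles in rad, forces in N, time in s.
With the tool pointing down it reaches from about 0.375 to 0.9 m from the base axis. Payload 3.1 kg.
Tool frame: the origin (TCP) lies between the finger pads; the fingertips stand ctrl.tip_reach ahead of it and the grasp point (between the pads) lies 11 mm behind it (ctrl.tip_reach is the distance from the TCP to the fingertips, in m); z points along the fingers, y is the line along which they close (so a half turn about z gives the same grasp; the last joint's range is limited). The gripper opens to 87 mm and grips with 3 to 60 N. Pads are 19 mm wide; open, the fingers measure 117 mm over their backs; the gripper's body (75 mm by 190 mm) begins 51 mm behind the grasp point.
Start: joints at [1.093, 0.527, 1.433, -0, 1.181, -0.178], TCP at [0.185, 0.597, 0.231] pointing down, gripper open.
Joint ranges: [-3.08, 3.08], [-0.75, 2.2], [0.22, 2.44], [-1.43, 4.57], [0, 2.65], [-2.85, 2.85]. Speed limits (rad/s): [2.79, 2.79, 3.14, 3.14, 3.14, 3.14].

### API

Orientations are given as a rotation vector (axis times angle).
In Python, from plant import ctrl, eyes, close_job, search_frame, cut_out gives the robot as it stands. The module is installed in compiled form; this text tells all that it offers.
- The arm moves only by the tool send_rows, never from a script. Its arguments are lists of equal length, an entry for each row: "delta_pos": the shift along the tool's x, y, z in cm, a list of three; "rotation": the turn, a rotation vector about the tool's x, y, z in rad, a list of three; "grip": the closure, from -1 (fully open) to 1 (shut). A call has 1 to 20 rows; each row is the pose to reach, as a shift and turn from the pose commanded when the call began, along the tool's axes at that moment; what a row does not reach only later rows make up. A row lasts 1/8 s, in which the tool goes at most 62.5 mm and 10.7 degrees, less where a joint would pass 70% of its speed; a pose out of reach is approached as far as the arm can. A call with a gripper value outside its range is refused whole. The fingers move at their own pace and stop on an object; "squeeze" is the grip in N (left out, the last holds). Time passes only in rows, so rows that repeat a pose let the fingers close. It gives the time, the measured TCP pose, the force, the opening and the grip force at its end, in the units of the state.
- ctrl.sense(): the state, without advancing time (a new reading comes with each control period).
- eyes.grab_frame(name): name is "scene" or "top" or "wrist"; returns a dict with "color" (420x560x3 uint8, red, green, blue), "mtx" (3x3 intrinsics, pixels), "origin" and "orientation" of the camera in the world. Camera axes: x right, y down, z forward; pixel columns grow to the right and rows downward; lengths in m; the calibration is good to about 2 mm. A picture is of the moment at which its call begins. There is no depth.
- close_job(): hands the job in; it is judged then, once.
Trained networks look in the newest picture that a camera, given by its name, has taken for a name from the list of things; names that differ only in an ending like _2 or _b are one class to them, and where a whole thing is asked for, a point or a joint stands for the part that bears it (a point fixed in the world has none). Each returns a list of dicts, best first, with "p" (0 to 1); they miss things now and then, are a little off and sometimes report something else, mostly with a low value. They report only what shows in the picture. A call takes as long as a camera call. They do not tell look-alikes from the thing itself.
- search_frame(camera, target): "xyz" ([x, y, z] in m, in world coordinates, good to about 4 mm: the middle of the surface that is visible of it).
- cut_out(camera, target): "region" (420x560 bool, what is visible of it).
The state is a dict: "time_s": time; "q": joint angles; "joint_vel": joint speeds; "tau": joint torques, N m; "tool_pos": TCP position; "tool_rot": TCP orientation; "wrist_force": force on the tool from outside, world axes, zero at the start; "moment": the same for the moment, N m; "finger_gap": finger opening in m; "finger_force": force on a finger pad.
Only numpy, scipy, OpenCV 4.12 (cv2) and the standard library are available. Lean on these libraries where they do the work, as an engineer would, in place of code of your own. Each camera call takes 0.05 s, during which the arm holds its last target. There are 200 camera calls.

### The job

First push down the black selector knob, turn it clockwise from the one-ridge mark to the two-ridge mark (load) and let it spring up there. Then push each white cartridge standing on the worktop, open end down, on to a brass spigot of its own (any of them) and press it until the collar under it is fully down on the bar. Last, push the knob down again, turn it clockwise to the three-ridge mark (dose), let it spring up there, and let go, leaving the olive jar, gauge case and hammer where they are.

Things in the scene. Friction and masses are not known exactly. Their poses are not given: they have to be found in the camera images.
- selector (a joint): Angle of the black knob (rad), growing clockwise from above; stops at 0 (one ridge), 1.047 (two ridges), 2.094 (three ridges), each with about 0.08 play; the outer two are end stops. Sprung up, it is locked in its stop; it turns (about 0.05 N m) only while pushed down 7 mm or more. Let go over 0.15 rad from a stop, it stays down.
- press (a joint): How far the knob is pushed down, in m: 0 sprung up, 0.009 at the bottom. The spring takes 4.5 N to start and 8 N at the bottom.
- selector_grip (a point): Centre of the top of the knob's grip bar, on the turning axis, 97 mm above the worktop when up. The black bar is 58 mm long, 16 wide and 30 tall, on a disc 62 mm across (disc top at 67 mm height when up). The point turns with the knob: its x axis points along the bar to the end with the white pointer line, z up.
- selector_box: Fixed grey box 110 x 110 x 45 mm with the knob in the middle of its top; origin under its centre, z up. Its x axis points from the centre to the two white ridges; the single ridge lies 60 degrees anticlockwise of that (from above), the three ridges 60 degrees clockwise. It stands left or right of the spigot bar.
- spigot_bar: Fixed grey bar 90 (x) x 340 (y) x 30 mm tall; origin under its centre. Four brass spigots in a row along y, 85 mm apart, 32 mm thick, 50 mm tall above the bar, tapered to 20 mm over the top 10 mm. Round each is a black collar 60 mm across, 6 thick, its top 14 mm above the bar; pushed with about 6 N it slides down 8 mm on to the bar and stays; a cartridge's weight does not move it.
- spigot0 (a point): Point on the axis of spigot 0 (0 to 3 towards the bar's +y), 36 mm above the worktop: where the centre of a cartridge's foot comes when it is fully home (collar right down). The spigot tip is 44 mm above it.
- spigot1 (a point): Point on the axis of spigot 1 (0 to 3 towards the bar's +y), 36 mm above the worktop: where the centre of a cartridge's foot comes when it is fully home (collar right down). The spigot tip is 44 mm above it.
- spigot2 (a point): Point on the axis of spigot 2 (0 to 3 towards the bar's +y), 36 mm above the worktop: where the centre of a cartridge's foot comes when it is fully home (collar right down). The spigot tip is 44 mm above it.
- spigot3 (a point): Point on the axis of spigot 3 (0 to 3 towards the bar's +y), 36 mm above the worktop: where the centre of a cartridge's foot comes when it is fully home (collar right down). The spigot tip is 44 mm above it.
- cartridge0: White plastic cartridge: an upright round sleeve 50 mm across and 75 mm tall with a broad foot flange (68 mm across, lowest 10 mm), closed at the top, open below with a 36 mm bore 65 mm deep; three grey bands near the top; about 0.15 kg; origin at the centre of its foot, z up. It may be absent (None).
- cartridge1: White plastic cartridge: an upright round sleeve 50 mm across and 75 mm tall with a broad foot flange (68 mm across, lowest 10 mm), closed at the top, open below with a 36 mm bore 65 mm deep; three grey bands near the top; about 0.15 kg; origin at the centre of its foot, z up. It may be absent (None).
- cartridge2: White plastic cartridge: an upright round sleeve 50 mm across and 75 mm tall with a broad foot flange (68 mm across, lowest 10 mm), closed at the top, open below with a 36 mm bore 65 mm deep; three grey bands near the top; about 0.15 kg; origin at the centre of its foot, z up. It may be absent (None).
- cartridge3: White plastic cartridge: an upright round sleeve 50 mm across and 75 mm tall with a broad foot flange (68 mm across, lowest 10 mm), closed at the top, open below with a 36 mm bore 65 mm deep; three grey bands near the top; about 0.15 kg; origin at the centre of its foot, z up. It may be absent (None).
- olive_jar: Bystander: glass jar of olives with aluminium lid, 76 mm across, 116 mm tall; origin under its centre.
- gauge_case: Bystander: blue plastic gauge case 110 x 150 x 50 mm; origin under its centre.
- hammer: Bystander: wooden-handled hammer lying beyond the bar; origin under its middle.
Mind the look-alikes: they are no part of the job. What is shaped like the cartridge0 but blue is not meant.

How it is judged:
On the way, in this order (a step that is already met when the one before it is completed fails the run):
1. The knob is turned to the two-ridge mark and has sprung up there (value of joint selector between 0.847 and 1.247 rad and value of joint press below 0.003 m), for 0.2 s.
2. With the knob at the two-ridge mark, every cartridge is fully home on a spigot (all of step 1 and ((horizontal distance between cartridge0 and spigot0 below 0.006 m and z of cartridge0 in the frame of spigot0 between -0.004 and 0.003 m and angle between cartridge0's own z axis and vertical below 0.12 rad) or (horizontal distance between cartridge0 and spigot1 below 0.006 m and z of cartridge0 in the frame of spigot1 between -0.004 and 0.003 m and angle between cartridge0's own z axis and vertical below 0.12 rad) or (horizontal distance between cartridge0 and spigot2 below 0.006 m and z of cartridge0 in the frame of spigot2 between -0.004 and 0.003 m and angle between cartridge0's own z axis and vertical below 0.12 rad) or (horizontal distance between cartridge0 and spigot3 below 0.006 m and z of cartridge0 in the frame of spigot3 between -0.004 and 0.003 m and angle between cartridge0's own z axis and vertical below 0.12 rad)) and ((horizontal distance between cartridge1 and spigot0 below 0.006 m and z of cartridge1 in the frame of spigot0 between -0.004 and 0.003 m and angle between cartridge1's own z axis and vertical below 0.12 rad) or (horizontal distance between cartridge1 and spigot1 below 0.006 m and z of cartridge1 in the frame of spigot1 between -0.004 and 0.003 m and angle between cartridge1's own z axis and vertical below 0.12 rad) or (horizontal distance between cartridge1 and spigot2 below 0.006 m and z of cartridge1 in the frame of spigot2 between -0.004 and 0.003 m and angle between cartridge1's own z axis and vertical below 0.12 rad) or (horizontal distance between cartridge1 and spigot3 below 0.006 m and z of cartridge1 in the frame of spigot3 between -0.004 and 0.003 m and angle between cartridge1's own z axis and vertical below 0.12 rad)) and ((horizontal distance between cartridge2 and spigot0 below 0.006 m and z of cartridge2 in the frame of spigot0 between -0.004 and 0.003 m and angle between cartridge2's own z axis and vertical below 0.12 rad) or (horizontal distance between cartridge2 and spigot1 below 0.006 m and z of cartridge2 in the frame of spigot1 between -0.004 and 0.003 m and angle between cartridge2's own z axis and vertical below 0.12 rad) or (horizontal distance between cartridge2 and spigot2 below 0.006 m and z of cartridge2 in the frame of spigot2 between -0.004 and 0.003 m and angle between cartridge2's own z axis and vertical below 0.12 rad) or (horizontal distance between cartridge2 and spigot3 below 0.006 m and z of cartridge2 in the frame of spigot3 between -0.004 and 0.003 m and angle between cartridge2's own z axis and vertical below 0.12 rad)) and ((horizontal distance between cartridge3 and spigot0 below 0.006 m and z of cartridge3 in the frame of spigot0 between -0.004 and 0.003 m and angle between cartridge3's own z axis and vertical below 0.12 rad) or (horizontal distance between cartridge3 and spigot1 below 0.006 m and z of cartridge3 in the frame of spigot1 between -0.004 and 0.003 m and angle between cartridge3's own z axis and vertical below 0.12 rad) or (horizontal distance between cartridge3 and spigot2 below 0.006 m and z of cartridge3 in the frame of spigot2 between -0.004 and 0.003 m and angle between cartridge3's own z axis and vertical below 0.12 rad) or (horizontal distance between cartridge3 and spigot3 below 0.006 m and z of cartridge3 in the frame of spigot3 between -0.004 and 0.003 m and angle between cartridge3's own z axis and vertical below 0.12 rad))), for 0.2 s.
3. The knob is turned to the three-ridge mark and has sprung up there (value of joint selector between 1.894 and 2.294 rad and value of joint press below 0.003 m), for 0.2 s.
At the end, for the whole second after the job is handed in: The knob is up (within 3 mm) at the three-ridge mark (2.094 rad, within 0.2), and every cartridge present stands at rest upright on a spigot, centred within 6 mm, its foot within 3 mm above the fully home height (collar down) (all of step 3 and ((horizontal distance between cartridge0 and spigot0 below 0.006 m and z of cartridge0 in the frame of spigot0 between -0.004 and 0.003 m and angle between cartridge0's own z axis and vertical below 0.12 rad) or (horizontal distance between cartridge0 and spigot1 below 0.006 m and z of cartridge0 in the frame of spigot1 between -0.004 and 0.003 m and angle between cartridge0's own z axis and vertical below 0.12 rad) or (horizontal distance between cartridge0 and spigot2 below 0.006 m and z of cartridge0 in the frame of spigot2 between -0.004 and 0.003 m and angle between cartridge0's own z axis and vertical below 0.12 rad) or (horizontal distance between cartridge0 and spigot3 below 0.006 m and z of cartridge0 in the frame of spigot3 between -0.004 and 0.003 m and angle between cartridge0's own z axis and vertical below 0.12 rad)) and ((horizontal distance between cartridge1 and spigot0 below 0.006 m and z of cartridge1 in the frame of spigot0 between -0.004 and 0.003 m and angle between cartridge1's own z axis and vertical below 0.12 rad) or (horizontal distance between cartridge1 and spigot1 below 0.006 m and z of cartridge1 in the frame of spigot1 between -0.004 and 0.003 m and angle between cartridge1's own z axis and vertical below 0.12 rad) or (horizontal distance between cartridge1 and spigot2 below 0.006 m and z of cartridge1 in the frame of spigot2 between -0.004 and 0.003 m and angle between cartridge1's own z axis and vertical below 0.12 rad) or (horizontal distance between cartridge1 and spigot3 below 0.006 m and z of cartridge1 in the frame of spigot3 between -0.004 and 0.003 m and angle between cartridge1's own z axis and vertical below 0.12 rad)) and ((horizontal distance between cartridge2 and spigot0 below 0.006 m and z of cartridge2 in the frame of spigot0 between -0.004 and 0.003 m and angle between cartridge2's own z axis and vertical below 0.12 rad) or (horizontal distance between cartridge2 and spigot1 below 0.006 m and z of cartridge2 in the frame of spigot1 between -0.004 and 0.003 m and angle between cartridge2's own z axis and vertical below 0.12 rad) or (horizontal distance between cartridge2 and spigot2 below 0.006 m and z of cartridge2 in the frame of spigot2 between -0.004 and 0.003 m and angle between cartridge2's own z axis and vertical below 0.12 rad) or (horizontal distance between cartridge2 and spigot3 below 0.006 m and z of cartridge2 in the frame of spigot3 between -0.004 and 0.003 m and angle between cartridge2's own z axis and vertical below 0.12 rad)) and ((horizontal distance between cartridge3 and spigot0 below 0.006 m and z of cartridge3 in the frame of spigot0 between -0.004 and 0.003 m and angle between cartridge3's own z axis and vertical below 0.12 rad) or (horizontal distance between cartridge3 and spigot1 below 0.006 m and z of cartridge3 in the frame of spigot1 between -0.004 and 0.003 m and angle between cartridge3's own z axis and vertical below 0.12 rad) or (horizontal distance between cartridge3 and spigot2 below 0.006 m and z of cartridge3 in the frame of spigot2 between -0.004 and 0.003 m and angle between cartridge3's own z axis and vertical below 0.12 rad) or (horizontal distance between cartridge3 and spigot3 below 0.006 m and z of cartridge3 in the frame of spigot3 between -0.004 and 0.003 m and angle between cartridge3's own z axis and vertical below 0.12 rad)) and linear speed of each of cartridge0, cartridge1, cartridge2, cartridge3 below 0.02 m/s); the robot touches nothing.
It fails at once if the knob is forced round between two marks without being pushed down (value of joint press below 0.002 m and (value of joint selector between 0.35 and 0.7 rad or value of joint selector between 1.397 and 1.747 rad)).
It fails at once if the olive jar is shifted more than 30 mm or tipped (distance of olive_jar from where it was at the start of the episode above 0.03 m or angle between olive_jar's own z axis and vertical above 0.3 rad).
It fails at once if the gauge case is shifted more than 30 mm (distance of gauge_case from where it was at the start of the episode above 0.03 m).
It fails at once if the hammer is shifted more than 30 mm (distance of hammer from where it was at the start of the episode above 0.03 m).
Of cartridge0, cartridge1, cartridge2, cartridge3 only 2 to 4 are there at a start; the rules pass over those that are not, and their reading is None.
At some moment in a run one of cartridge0, cartridge1, cartridge2, cartridge3 may be knocked a few centimetres aside while the robot is not near it.
It also fails if it takes over 210 s, if anything falls off the work surface, if the arm or the gripper's body presses on something with over 40 N, if the wrist force passes 120 N, or if a joint passes its speed limit or range.

## Working session

There is one attempt and no reset: what is moved stays moved. The work goes in short steps, Python scripts to look and compute and a tool call to move; the robot and the scene stay as the last step left them, time stands still between calls to the robot, and variables do not carry over. Pictures are saved under pics/ and viewed, at most 14 in all, crops included, and the job is handed in when it is done.

Besides the shell and the picture viewer there is one more tool, called after "Request:" as name(argument=value, ...) on one line, values as JSON. send_rows: Moves the arm, as the interface text tells. Its arguments: {"type":"object","properties":{"delta_pos":{"type":"array"},"rotation":{"type":"array"},"grip":{"type":"array"},"squeeze":{"type":"number"}},"required":["delta_pos","rotation","grip"]}

```bash
mkdir -p pics
cat > h.py <<'E'
import numpy as np, cv2
from scipy.spatial.transform import Rotation as R
from plant import ctrl, eyes, close_job, search_frame, cut_out
def Rm(o):
    o=np.array(o,float)
    return o if o.shape==(3,3) else (R.from_rotvec(o).as_matrix() if o.size==3 else R.from_quat(o).as_matrix())
def plane(f,u,v,z):
    d=Rm(f["orientation"])@np.linalg.inv(f["mtx"])@np.array([u,v,1.]); o=np.array(f["origin"])
    return o+d*(z-o[2])/d[2]
def proj(f,p):
    c=f["mtx"]@(Rm(f["orientation"]).T@(np.array(p)-f["origin"])); return c[:2]/c[2]
def save(f,n): cv2.imwrite("pics/"+n+".png",f["color"][:,:,::-1])
E
python3 - <<'E'
from h import *
s=ctrl.sense(); print({k:np.round(v,3) for k,v in s.items()}, ctrl.tip_reach)
ims=[]
for c in("scene","top","wrist"):
    f=eyes.grab_frame(c); print(c,f["origin"],f["orientation"],f["mtx"][0]); save(f,c+"0")
    if c!="wrist":
        for t in ["selector_grip","selector_box","spigot_bar","cartridge0","olive_jar","gauge_case","hammer"]:
            for d in search_frame(c,t)[:6]: print(t,np.round(d["xyz"],3),round(d["p"],2))
E
```

```text
{'time_s': np.float64(0.0), 'q': array([ 1.093,  0.528,  1.434, -0.   ,  1.181, -0.179]), 'joint_vel': array([ 0.001,  0.   ,  0.   , -0.002, -0.001, -0.001]), 'tau': array([  0.   , -44.004, -17.659,   0.063,   0.058,  -0.   ]), 'tool_pos': array([0.184, 0.597, 0.23 ]), 'tool_rot': array([-4.690e-01, -3.106e+00,  3.000e-03]), 'wrist_force': array([ 0.013,  0.641, -0.061]), 'moment': array([-0.007, -0.008, -0.019]), 'finger_force': np.float64(0.0), 'finger_gap': np.float64(0.087)} 0.008
scene [1.4767945  0.25893776 0.876964  ] [-1.44404705 -1.97887127  0.9366832 ] [382.10536516   0.         284.86625177]
selector_grip [ 0.639 -0.14   0.067] 0.56
selector_box [ 0.655 -0.135  0.043] 0.87
selector_box [0.548 0.499 0.083] 0.56
spigot_bar [0.634 0.157 0.033] 0.7
cartridge0 [ 0.438 -0.116  0.042] 0.9
cartridge0 [ 0.351 -0.255  0.047] 0.82
cartridge0 [0.444 0.292 0.044] 0.61
cartridge0 [ 0.472 -0.233  0.048] 0.55
cartridge0 [0.467 0.096 0.042] 0.55
olive_jar [0.548 0.498 0.084] 0.92
gauge_case [ 0.54  -0.461  0.049] 0.63
hammer [ 0.78  -0.001  0.019] 0.76
hammer [0.467 0.096 0.044] 0.39
top [ 0.46543859 -0.00804019  1.2672067 ] [-2.13420674  2.19859244 -0.09057063] [409.80817878   0.         280.03100622]
selector_grip [ 0.624 -0.141  0.071] 0.92
selector_box [ 0.622 -0.142  0.041] 0.68
selector_box [ 0.619 -0.142  0.066] 0.57
spigot_bar [0.612 0.147 0.029] 0.67
spigot_bar [0.423 0.283 0.071] 0.55
cartridge0 [ 0.453 -0.228  0.077] 0.94
cartridge0 [0.45  0.087 0.076] 0.87
cartridge0 [0.421 0.281 0.07 ] 0.84
cartridge0 [ 0.332 -0.25   0.075] 0.77
cartridge0 [0.514 0.486 0.117] 0.7
cartridge0 [ 0.421 -0.115  0.073] 0.64
olive_jar [0.513 0.484 0.116] 0.63
gauge_case [ 0.519 -0.475  0.052] 0.85
hammer [ 0.625 -0.144  0.065] 0.68
hammer [ 0.77  -0.001  0.022] 0.63
wrist [0.10944664 0.62119667 0.38605012] [2.33462021 1.72223765 0.249497  ] [377.33933837   0.         285.59596014]
```

View pics/top0.png

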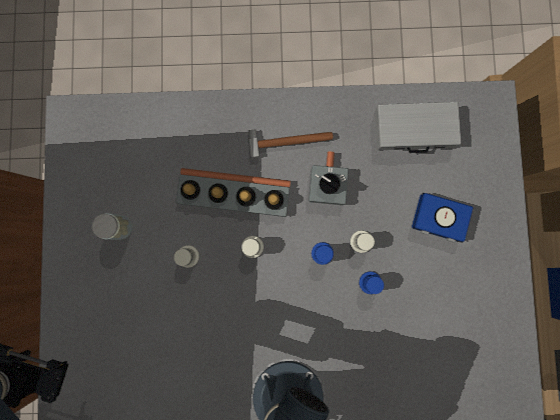

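View pics/scene0.png

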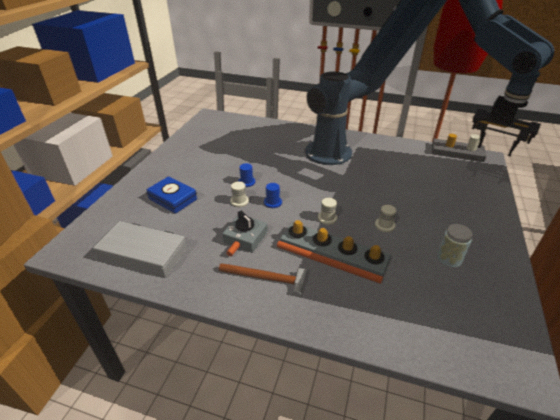

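The pictures show three white cartridges, at top pixels (363,241), (252,247) and (186,257). There are two blue look-alikes at (322,253) and (371,283). The bar runs from (178,190) to (290,205), with the selector at (330,183) and the jar at (110,226). Next I'll enlarge the bar and selector.

Run:
```python
from h import *
a=cv2.imread("pics/top0.png")[150:280,165:385]; b=cv2.imread("pics/scene0.png")[170:300,200:420]
m=np.vstack([cv2.resize(x,(508,300),interpolation=cv2.INTER_CUBIC) for x in(a,b)])
cv2.imwrite("pics/zoom.png",m)
f=eyes.grab_frame("top")
for u,v,z in [(190,189,.08),(218,193,.08),(246,196,.08),(274,200,.08),(252,246,.075),(363,241,.075),(186,257,.075),(330,183,.097),(180,171,.03),(290,184,.03)]: print((u,v),np.round(plane(f,u,v,z),3))
```

```text
(190, 189) [0.618 0.267 0.08 ]
(218, 193) [0.604 0.185 0.08 ]
(246, 196) [0.592 0.104 0.08 ]
(274, 200) [0.578 0.022 0.08 ]
(252, 246) [0.447 0.09  0.075]
(363, 241) [ 0.452 -0.231  0.075]
(186, 257) [0.421 0.282 0.075]
(330, 183) [ 0.621 -0.141  0.097]
(180, 171) [0.681 0.309 0.03 ]
(290, 184) [ 0.63  -0.026  0.03 ]
```

View pics/zoom.png

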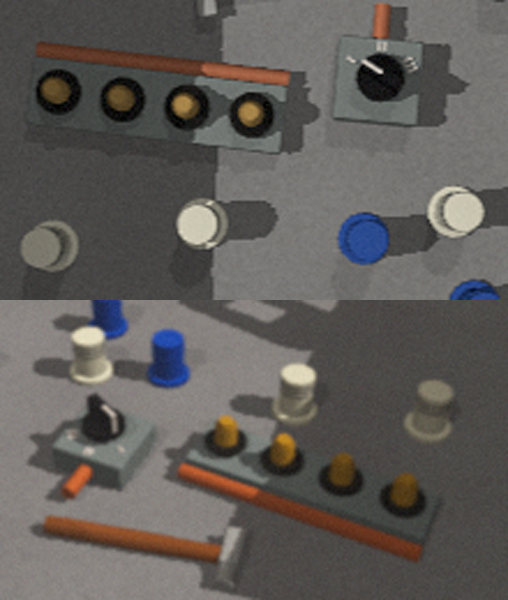

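The pointer is at the single ridge, and the two-ridge mark faces about +x. I'll move the wrist camera over the selector with tool x along the knob bar.

```bash
cat >> h.py <<'E'
def mv(pos,yaw=None,vert=True):
    """print tool-frame delta for a world target, yaw (deg) of tool x, tool straight down"""
    s=ctrl.sense(); A=Rm(s["tool_rot"]); p=np.array(s["tool_pos"])
    y0=np.degrees(np.arctan2(A[1,0],A[0,0])); y=np.radians(y0 if yaw is None else yaw)
    x=np.array([np.cos(y),np.sin(y),0]); z=np.array([0,0,-1.]); B=np.stack([x,np.cross(z,x),z],1)
    print("at",np.round(p,4),"yaw",round(y0,1),"d_cm",np.round(A.T@(np.array(pos)-p)*100,2),"rot",np.round(R.from_matrix(A.T@B).as_rotvec(),3))
E
python3 -c "
from h import *
mv((.6,-.19,.23),60)"
```

```text
at [0.1845 0.5971 0.2306] yaw 162.8 d_cm [-6.294e+01 -6.293e+01  5.000e-02] rot [ 0.    -0.     1.795]
```

Request:
send_rows(delta_pos=[[-63,-63,0],[-63,-63,0],[-63,-63,0],[-63,-63,0],[-63,-63,0],[-63,-63,0],[-63,-63,0],[-63,-63,0],[-63,-63,0],[-63,-63,0],[-63,-63,0],[-63,-63,0],[-63,-63,0],[-63,-63,0],[-63,-63,0],[-63,-63,0],[-63,-63,0],[-63,-63,0],[-63,-63,0],[-63,-63,0]], rotation=[[0,0,1.795],[0,0,1.795],[0,0,1.795],[0,0,1.795],[0,0,1.795],[0,0,1.795],[0,0,1.795],[0,0,1.795],[0,0,1.795],[0,0,1.795],[0,0,1.795],[0,0,1.795],[0,0,1.795],[0,0,1.795],[0,0,1.795],[0,0,1.795],[0,0,1.795],[0,0,1.795],[0,0,1.795],[0,0,1.795]], grip=[-1,-1,-1,-1,-1,-1,-1,-1,-1,-1,-1,-1,-1,-1,-1,-1,-1,-1,-1,-1])

```text
time_s: 3.4
tool_pos: [0.6003, -0.1902, 0.2308]
tool_rot: [2.72, 1.571, 0.0]
wrist_force: [-0.5, 0.3, -0.2]
finger_gap: 0.087
finger_force: 0.0
```

Run:
```python
from h import *
s=ctrl.sense(); print(s["time_s"],s["tool_pos"],s["q"])
f=eyes.grab_frame("wrist"); save(f,"w1"); print(f["origin"])
for t in["selector_grip","selector_box"]:
    for d in search_frame("wrist",t)[:3]: print(t,np.round(d["xyz"],3),round(d["p"],2),proj(f,d["xyz"]))
print(proj(f,(.621,-.141,.097)))
```

```text
3.4 [ 0.60032072 -0.19018105  0.23079926] [-4.84001765e-01  5.33677802e-01  1.41999153e+00  2.68812050e-05
  1.18781030e+00  3.91674823e-02]
[ 0.63825416 -0.12174603  0.38627181]
selector_grip [ 0.626 -0.138  0.067] 0.69 [282.69989331 126.65608929]
selector_box [ 0.639 -0.142  0.044] 0.82 [298.14997681 122.42314199]
[278.62224954 136.61187126]
```

View pics/w1.png

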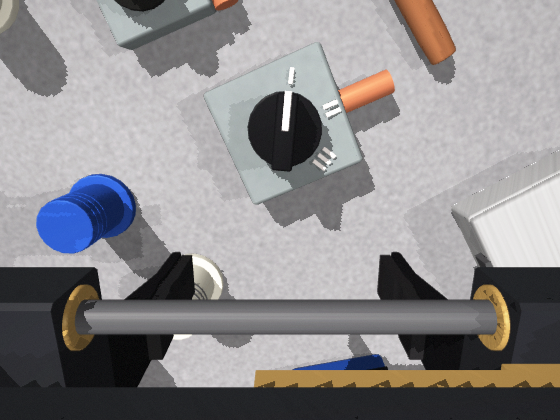

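The wrist picture shows the pointer line from (288,92) to (286,130). The single ridge is at (291,76), two at (332,108), three at (324,159). The box-top corners are (320,43), (362,160), (255,203) and (206,97).

Run:
```python
from h import *
f=eyes.grab_frame("wrist")
c=[plane(f,u,v,.045) for u,v in[(320,43),(362,160),(255,203),(206,97)]]
print(np.round(c,3)); C=np.mean(c,0); print("C",C,[np.linalg.norm(c[i]-c[i-1]) for i in range(4)])
for n,(u,v,z) in dict(one=(291,76,.046),two=(332,108,.046),three=(324,159,.046),tip=(288.5,93,.097),line_end=(286,130,.097)).items():
    p=plane(f,u,v,z);d=p-C; print(n,np.round(p,3),np.degrees(np.arctan2(d[1],d[0])))
a=plane(f,288.5,93,.097)-plane(f,286,130,.097); print("ptr",np.degrees(np.arctan2(a[1],a[0])),np.linalg.norm(a))
for i in(0,1): # edges direction
    e=c[i+1]-c[i]; print(np.degrees(np.arctan2(e[1],e[0])))
t=eyes.grab_frame("top")
for z in(.097,):
    print("top proj of C@.097",proj(t,[C[0],C[1],.097]))
for cam in("wrist","top"):
    for d in cut_out(cam,"selector_grip")[:2]:
        yx=np.argwhere(d["region"]);print(cam,d["p"],yx.min(0),yx.max(0),yx.mean(0))
mv((C[0],C[1],.15),64)
```

```text
[[ 0.686 -0.096  0.045]
 [ 0.673 -0.201  0.045]
 [ 0.568 -0.187  0.045]
 [ 0.581 -0.084  0.045]]
C [ 0.62697832 -0.1419245   0.045     ] [np.float64(0.10649210843996035), np.float64(0.10557892967750213), np.float64(0.10573723462266701), np.float64(0.10296360001616488)]
one [ 0.653 -0.106  0.046] 54.119284678190695
two [ 0.671 -0.147  0.046] -6.552012340679141
three [ 0.643 -0.182  0.046] -67.88970562442873
tip [ 0.643 -0.118  0.097] 55.93765868410669
line_end [ 0.628 -0.14   0.097] 54.35892855905264
ptr 56.076546411565644 0.026531874152442417
-97.42532762607938
172.39447304144522
top proj of C@.097 [330.40866424 180.86932999]
wrist 0.88 [ 90 247] [170 320] [128.55230219 284.02972731]
top 0.85 [173 320] [193 339] [183.11144578 329.34036145]
top 0.49 [193 412] [241 472] [217.56968559 442.13749413]
at [ 0.6004 -0.1909  0.2305] yaw 60.0 d_cm [ 5.57 -0.15  8.05] rot [-0.   -0.   -0.07]
```

Request:
send_rows(delta_pos=[[3,-0.15,4],[5.55,-0.3,8],[5.55,-0.3,9],[5.55,-0.3,9],[5.55,-0.3,12],[5.55,-0.3,14.7],[5.55,-0.3,14.7],[5.55,-0.3,14.7],[5.55,-0.3,14.7]], rotation=[[0,0,0.105],[0,0,0.105],[0,0,0.105],[0,0,0.105],[0,0,0.105],[0,0,0.105],[0,0,0.105],[0,0,0.105],[0,0,0.105]], grip=[-1,-1,-1,-1,-1,-1,-1,-1,-1], squeeze=40)

```text
time_s: 4.88
tool_pos: [0.6268, -0.1421, 0.0855]
tool_rot: [2.797, 1.424, 0.004]
wrist_force: [0.1, -0.3, -0.4]
finger_gap: 0.0868
finger_force: 0.0
```

Request:
send_rows(delta_pos=[[0,0,0],[0,0,0],[0,0,0],[0,0,0],[0,0,0],[0,0,0],[0,0,0],[0,0,0]], rotation=[[0,0,0],[0,0,0],[0,0,0],[0,0,0],[0,0,0],[0,0,0],[0,0,0],[0,0,0]], grip=[1,1,1,1,1,1,1,1])

```text
time_s: 5.88
tool_pos: [0.6267, -0.1421, 0.0837]
tool_rot: [2.797, 1.424, 0.003]
wrist_force: [3.5, -2.2, -5.8]
finger_gap: 0.0154
finger_force: 40.0
```

Request:
send_rows(delta_pos=[[0,0,0.5],[0,0,1.0],[0,0,1.0],[0,0,1.0]], rotation=[[0,0,0],[0,0,0],[0,0,0],[0,0,0]], grip=[1,1,1,1])

```text
time_s: 6.38
tool_pos: [0.6267, -0.1421, 0.0746]
tool_rot: [2.797, 1.424, 0.003]
wrist_force: [0.8, -2.0, 6.8]
finger_gap: 0.0158
finger_force: 40.0
```

Request:
send_rows(delta_pos=[[0,0,0.05],[0,0,0.05],[0,0,0.05],[0,0,0.05],[0,0,0.05],[0,0,0.05],[0,0,0.05],[0,0,0.05],[0,0,0.05]], rotation=[[0,0,0.15],[0,0,0.3],[0,0,0.45],[0,0,0.6],[0,0,0.75],[0,0,0.9],[0,0,1.05],[0,0,1.05],[0,0,1.05]], grip=[1,1,1,1,1,1,1,1,1])

```text
time_s: 7.5
tool_pos: [0.6266, -0.1418, 0.0745]
tool_rot: [3.136, -0.17, 0.004]
wrist_force: [0.4, -0.5, 8.1]
finger_gap: 0.0156
finger_force: 40.0
```

Request:
send_rows(delta_pos=[[0,0,-0.5],[0,0,-1.0],[0,0,-1.0],[0,0,-1.0],[0,0,-1.0]], rotation=[[0,0,0],[0,0,0],[0,0,0],[0,0,0],[0,0,0]], grip=[1,1,1,1,1])

```text
time_s: 8.12
tool_pos: [0.6264, -0.1417, 0.0833]
tool_rot: [3.136, -0.17, 0.003]
wrist_force: [3.9, -1.7, 3.1]
finger_gap: 0.0157
finger_force: 40.0
```

Request:
send_rows(delta_pos=[[0,0,0],[0,0,0],[0,0,-3],[0,0,-8],[-5,-6,-14],[-10,-12,-19],[-13,-18,-22],[-14.5,-18,-22],[-14.5,-18,-22],[-14.5,-18,-22]], rotation=[[0,0,0],[0,0,0],[0,0,0],[0,0,0],[0,0,0],[0,0,0],[0,0,0],[0,0,0],[0,0,0],[0,0,0]], grip=[-1,-1,-1,-1,-1,-1,-1,-1,-1,-1])

```text
time_s: 9.38
tool_pos: [0.5, 0.0541, 0.3032]
tool_rot: [3.137, -0.167, -0.0]
wrist_force: [0.4, -0.9, -0.7]
finger_gap: 0.0867
finger_force: 0.0
```

Run:
```python
from h import *
s=ctrl.sense(); print(s["time_s"],s["tool_pos"],s["q"])
f=eyes.grab_frame("wrist"); save(f,"w2"); t=eyes.grab_frame("top"); 
for cam,g in(("wrist",f),("top",t)):
  for q in["spigot_bar","cartridge0","selector_grip"]:
    for d in search_frame(cam,q)[:6]:
        print(cam,q,np.round(d["xyz"],3),round(d["p"],2),np.round(proj(g,d["xyz"])), g["color"][tuple(np.clip(np.round(proj(g,d["xyz"])).astype(int)[::-1],0,(419,559)))])
```

```text
9.375 [0.49999314 0.05410829 0.30320138] [-1.14530620e-01  2.75843679e-01  1.63831560e+00 -3.81232081e-04
  1.22755531e+00  1.56245937e+00]
wrist spigot_bar [0.617 0.153 0.032] 0.94 [183.  73.] [139 145 145]
wrist cartridge0 [ 0.354 -0.252  0.008] 0.88 [535. 255.] [ 68 133 246]
wrist cartridge0 [ 0.43  -0.106  0.068] 0.88 [440. 225.] [ 69 134 247]
wrist cartridge0 [ 0.462 -0.22   0.037] 0.76 [530. 180.] [242 239 230]
wrist cartridge0 [0.436 0.277 0.042] 0.76 [105. 245.] [163 160 147]
wrist cartridge0 [0.457 0.09  0.074] 0.73 [258. 221.] [255 255 255]
wrist selector_grip [ 0.621 -0.128  0.068] 0.79 [466.  32.] [33 32 35]
wrist selector_grip [0.615 0.156 0.03 ] 0.73 [181.  75.] [139 145 144]
top spigot_bar [0.632 0.185 0.027] 0.81 [221. 186.] [14 14 10]
top cartridge0 [ 0.333 -0.249  0.074] 0.95 [371. 283.] [ 47  80 152]
top cartridge0 [0.422 0.285 0.074] 0.9 [185. 257.] [129 127 113]
top cartridge0 [ 0.421 -0.111  0.07 ] 0.68 [322. 253.] [ 45  77 152]
top cartridge0 [ 0.458 -0.228  0.076] 0.58 [362. 239.] [213 208 187]
top cartridge0 [0.443 0.088 0.074] 0.58 [253. 248.] [210 206 186]
```

View pics/w2.png

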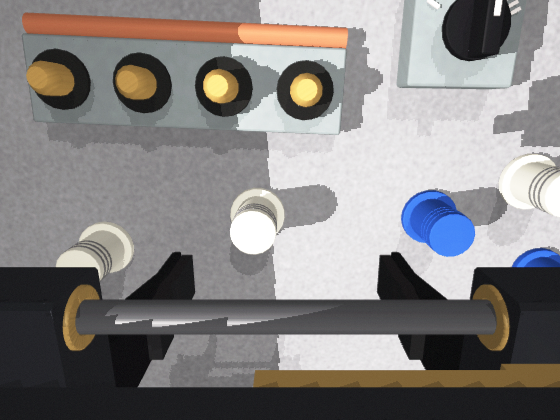

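The knob's pointer is now at the two-ridge mark, (498,5). The collars are at about (55,79), (142,82), (219,86) and (305,89). The middle white cartridge has its flange at (257,215) and its top at (253,232). The left one's flange is at about (105,250).

Run:
```python
from h import *
f=eyes.grab_frame("wrist")
g=cv2.cvtColor(f["color"],cv2.COLOR_RGB2HSV)
blk=(g[...,2]<45).astype(np.uint8); brass=((g[...,0]>10)&(g[...,0]<32)&(g[...,1]>90)&(g[...,2]>60)).astype(np.uint8)
roi=np.zeros_like(blk); roi[45:115,20:345]=1
n,l,st,ce=cv2.connectedComponentsWithStats((brass)*roi)
for i in range(1,n):
    if st[i,4]>150: print("brass",st[i],np.round(ce[i]))
lab=cv2.morphologyEx(((blk|brass)*roi),cv2.MORPH_OPEN,np.ones((3,3)))
n,l,st,ce=cv2.connectedComponentsWithStats(lab)
for i in range(1,n):
    if st[i,4]>300:
        print("collar",st[i],np.round(ce[i],1),np.round(plane(f,*ce[i],.044),4))
for u,v,z in[(55,79,.044),(142,82,.044),(219.5,86,.044),(305,89.5,.044),(217,86.5,.08),(306,90,.08),(257.5,215,.01),(253,232,.075),(105,250,.01)]:
    print((u,v,z),np.round(plane(f,u,v,z),4))
t=eyes.grab_frame("top"); h=cv2.cvtColor(t["color"],cv2.COLOR_RGB2HSV)
w=((h[...,1]<60)&(h[...,2]>100)).astype(np.uint8)
for c in cut_out("top","cartridge0"):
    m=c["region"]; yx=np.argwhere(m); k=yx.mean(0)[::-1]; print("top",round(c["p"],2),k,h[m].mean(0).round(),yx.min(0),yx.max(0),"mid-height",np.round(plane(t,*k,.055),3))
```

```text
brass [  24   62   49   36 1375] [48. 80.]
brass [ 113   66   42   35 1180] [133.  84.]
brass [201  70  36  35 999] [218.  87.]
brass [288  74  33  35 901] [304.  91.]
collar [  24   51   64   60 2835] [57.1 80.6] [0.6234 0.2786 0.044 ]
collar [ 111   55   59   59 2660] [140.2  84. ] [0.6108 0.1938 0.044 ]
collar [ 194   60   56   55 2027] [219.6  87. ] [0.5988 0.1123 0.044 ]
collar [ 288   72   44   36 1254] [309.6  89.8] [0.5859 0.0194 0.044 ]
(55, 79, 0.044) [0.6252 0.2804 0.044 ]
(142, 82, 0.044) [0.6125 0.1915 0.044 ]
(219.5, 86, 0.044) [0.5998 0.1122 0.044 ]
(305, 89.5, 0.044) [0.5867 0.0241 0.044 ]
(217, 86.5, 0.08) [0.5977 0.1088 0.08  ]
(306, 90, 0.08) [0.5854 0.025  0.08  ]
(257.5, 215, 0.01) [0.4465 0.0949 0.01  ]
(253, 232, 0.075) [0.4472 0.095  0.075 ]
(105, 250, 0.01) [0.4215 0.2943 0.01  ]
top 0.9 [186.75779376 255.99760192] [ 25.  29. 116.] [245 175] [267 198] mid-height [0.423 0.284 0.055]
top 0.77 [362.7547619  241.61428571] [ 25.  29. 183.] [231 351] [253 374] mid-height [ 0.45  -0.234  0.055]
top 0.7 [322.17032967 252.91208791] [111. 179. 143.] [242 312] [264 332] mid-height [ 0.421 -0.114  0.055]
top 0.61 [252.15248227 248.92198582] [ 25.  29. 183.] [242 242] [257 263] mid-height [0.438 0.091 0.055]
top 0.58 [371.73607748 283.00242131] [111. 179. 135.] [272 361] [293 383] mid-height [ 0.33  -0.254  0.055]
```

```bash
python3 -c "
from h import *
mv((.447,.095,.12),-8);mv((.447,.095,.039),-8)"
```

```text
at [0.501  0.0529 0.3027] yaw -6.2 d_cm [-5.81 -3.59 18.27] rot [0.    0.001 0.031]
at [0.501  0.0529 0.3027] yaw -6.2 d_cm [-5.81 -3.59 26.37] rot [0.    0.001 0.031]
```

Request:
send_rows(delta_pos=[[-3,-1.8,4],[-5.8,-3.6,9],[-5.8,-3.6,14],[-5.8,-3.6,18],[-5.8,-3.6,18],[-5.8,-3.6,21],[-5.8,-3.6,24],[-5.8,-3.6,26.3],[-5.8,-3.6,26.3],[-5.8,-3.6,26.3],[-5.8,-3.6,26.3],[-5.8,-3.6,26.3],[-5.8,-3.6,26.3],[-5.8,-3.6,26.3]], rotation=[[0,0,0.03],[0,0,0.03],[0,0,0.03],[0,0,0.03],[0,0,0.03],[0,0,0.03],[0,0,0.03],[0,0,0.03],[0,0,0.03],[0,0,0.03],[0,0,0.03],[0,0,0.03],[0,0,0.03],[0,0,0.03]], grip=[-1,-1,-1,-1,-1,-1,-1,-1,-1,1,1,1,1,1], squeeze=30)

```text
time_s: 11.68
tool_pos: [0.4472, 0.0954, 0.0403]
tool_rot: [-3.134, 0.217, -0.001]
wrist_force: [0.2, -0.2, 3.7]
finger_gap: 0.0497
finger_force: 30.0
```

```bash
python3 -c "
from h import *
print(ctrl.sense()['finger_gap'],ctrl.sense()['finger_force'],ctrl.sense()['wrist_force'])
mv((.52,.07,.23),-8)"
```

```text
0.04971254468033039 29.99998460234565 [ 0.21891564 -0.15323927  3.72752993]
at [0.4472 0.0954 0.0403] yaw -7.9 d_cm [  7.57   1.51 -18.96] rot [-0.    -0.     0.001]
```

Request:
send_rows(delta_pos=[[0,0,-4],[0,0,-9],[3,0.5,-14],[7.5,1.5,-19],[7.5,1.5,-19],[7.5,1.5,-19],[7.5,1.5,-19]], rotation=[[0,0,0],[0,0,0],[0,0,0],[0,0,0],[0,0,0],[0,0,0],[0,0,0]], grip=[1,1,1,1,1,1,1])

```text
time_s: 12.55
tool_pos: [0.5166, 0.0706, 0.228]
tool_rot: [-3.134, 0.216, 0.009]
wrist_force: [0.1, -0.2, -1.2]
finger_gap: 0.0499
finger_force: 30.0
```

Run:
```python
from h import *
s=ctrl.sense(); print(s["time_s"],s["tool_pos"],s["wrist_force"],s["finger_gap"])
f=eyes.grab_frame("wrist"); save(f,"w3"); print(f["origin"])
```

```text
12.55 [0.51661645 0.07062492 0.228047  ] [ 0.12979005 -0.21773208 -1.17900072] 0.04986261821548226
[0.59358813 0.0610105  0.38308888]
```

View pics/w3.png

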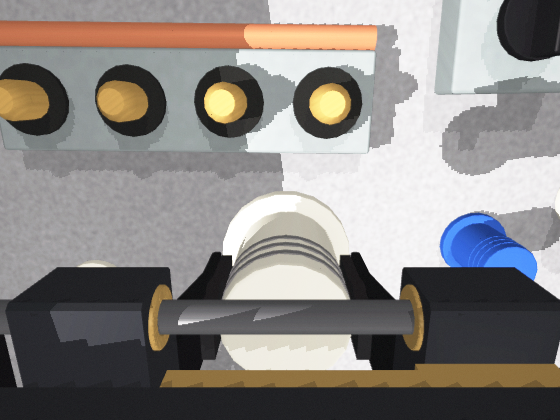

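The view shows collars centred at about (328,103), (229,101), (131,100) and (35,99). The spigot tips are near (329,104) and (221,103), and the cartridge is held straight.

Run:
```python
from h import *
f=eyes.grab_frame("wrist"); s=ctrl.sense(); print(s["tool_pos"],f["origin"])
I=f["color"]; hsv=cv2.cvtColor(I,cv2.COLOR_RGB2HSV)
roi=np.zeros(I.shape[:2],np.uint8); roi[62:142,2:370]=1
blk=((hsv[...,2]<60)|((hsv[...,0]>10)&(hsv[...,0]<32)&(hsv[...,1]>90))).astype(np.uint8)*roi
blk=cv2.morphologyEx(blk,cv2.MORPH_OPEN,np.ones((5,5)))
n,l,st,ce=cv2.connectedComponentsWithStats(blk)
for i in range(1,n):
    if st[i,4]>500:
        c,_=cv2.findContours((l==i).astype(np.uint8),0,1); e=cv2.fitEllipse(max(c,key=len))
        print(st[i],np.round(e[0],1),np.round(e[1],1),np.round(plane(f,*e[0],.044),4))
tip=((hsv[...,0]>15)&(hsv[...,0]<35)&(hsv[...,1]>60)&(hsv[...,2]>235)).astype(np.uint8)*roi
n,l,st,ce=cv2.connectedComponentsWithStats(tip)
for i in range(1,n):
    if st[i,4]>50: print("tip",st[i],ce[i],np.round(plane(f,*ce[i],.08),4))
```

```text
[0.517281   0.07063039 0.22839951] [0.59377608 0.06103974 0.38320952]
[   2   64   67   72 3908] [33.2 99.7] [64.1 76.1] [0.6232 0.2767 0.044 ]
[  96   65   70   72 3932] [130.4 100.6] [65.9 74.1] [0.611  0.1939 0.044 ]
[ 195   67   68   71 3325] [227.4 102. ] [66.  68.1] [0.5983 0.1113 0.044 ]
[ 294   69   68   70 3263] [328.5 104. ] [60.9 68.8] [0.5847 0.0251 0.044 ]
tip [205  90  30  32 750] [218.89466667 104.01466667] [0.5973 0.1128 0.08  ]
tip [310  91  36  32 896] [326.84486607 105.28125   ] [0.5849 0.0303 0.08  ]
```

Run:
```python
from h import *
f=eyes.grab_frame("wrist"); s=ctrl.sense(); A=Rm(s["tool_rot"])
for z in(.188,.198): print(A.T@(plane(f,286,191.5,z)-s["tool_pos"])*1000)
for z in(.188,.198): print(A.T@(plane(f,222,246,z)-s["tool_pos"])*1000, A.T@(plane(f,349,246,z)-s["tool_pos"])*1000)
mv((.598,.111,.15),-8.6); mv((.598,.111,.075),-8.6)
```

```text
[30.14707118 -0.9573806  40.55877928]
[32.51064937 -0.9607399  30.55015582]
[ -0.96686881 -36.50378054  40.66437802] [-0.92693011 34.0636323  40.67822077]
[  2.98823135 -34.68889129  30.65035303] [ 3.02612712 32.26889874 30.6634877 ]
at [0.5177 0.0705 0.2287] yaw -7.9 d_cm [ 7.42 -5.11  7.84] rot [0.    0.004 0.012]
at [0.5177 0.0705 0.2287] yaw -7.9 d_cm [ 7.45 -5.11 15.34] rot [0.    0.004 0.012]
```

Request:
send_rows(delta_pos=[[4,-2.5,3],[7.55,-5,8],[7.55,-5,9],[7.55,-5,9],[7.55,-5,10],[7.55,-5,11],[7.55,-5,12],[7.55,-5,13],[7.55,-5,13.8],[7.55,-5,13.8]], rotation=[[0,0,0.012],[0,0,0.012],[0,0,0.012],[0,0,0.012],[0,0,0.012],[0,0,0.012],[0,0,0.012],[0,0,0.012],[0,0,0.012],[0,0,0.012]], grip=[1,1,1,1,1,1,1,1,1,1])

```text
time_s: 13.95
tool_pos: [0.6004, 0.1093, 0.0911]
tool_rot: [3.133, -0.236, -0.003]
wrist_force: [1.0, 0.0, -0.9]
finger_gap: 0.0502
finger_force: 30.0
```

Request:
send_rows(delta_pos=[[0,0,0.5],[0,0,0.9],[0,0,1.2],[0,0,1.5],[0,0,1.7],[0,0,1.7],[0,0,1.7]], rotation=[[0,0,0],[0,0,0],[0,0,0],[0,0,0],[0,0,0],[0,0,0],[0,0,0]], grip=[1,1,1,1,1,1,1])

```text
time_s: 14.82
tool_pos: [0.6008, 0.1093, 0.0763]
tool_rot: [3.133, -0.235, -0.0]
wrist_force: [-5.3, -1.0, 9.8]
finger_gap: 0.0502
finger_force: 30.0
```

Request:
send_rows(delta_pos=[[-0.1,0,0.2],[-0.1,0,0.4],[-0.1,0,0.4]], rotation=[[0,0,0],[0,0,0],[0,0,0]], grip=[1,1,1])

```text
time_s: 15.2
tool_pos: [0.6009, 0.1093, 0.0761]
tool_rot: [3.132, -0.235, 0.005]
wrist_force: [-8.6, -0.8, 29.6]
finger_gap: 0.0498
finger_force: 30.0
```

Request:
send_rows(delta_pos=[[0,0,-0.4],[0,0,-0.4],[0,0,-0.4],[0,0,-4],[0,0,-9],[0,0,-14]], rotation=[[0,0,0],[0,0,0],[0,0,0],[0,0,0],[0,0,0],[0,0,0]], grip=[-0.5,-0.5,-0.5,-0.5,-0.5,-0.5])

```text
time_s: 15.95
tool_pos: [0.5998, 0.1094, 0.2111]
tool_rot: [3.133, -0.236, -0.003]
wrist_force: [-0.5, 0.0, -0.6]
finger_gap: 0.0649
finger_force: 0.0
```

```bash
python3 -c "
from h import *
print(ctrl.sense()['finger_gap'])
mv((.345,.28,.23),-8)"
```

```text
0.0649379221893009
at [0.5998 0.1094 0.2111] yaw -8.6 d_cm [-27.75 -13.05  -1.84] rot [ 0.     0.002 -0.011]
```

Request:
send_rows(delta_pos=[[-27.7,-13,-1.4],[-27.7,-13,-1.4],[-27.7,-13,-1.4],[-27.7,-13,-1.4],[-27.7,-13,-1.4],[-27.7,-13,-1.4],[-27.7,-13,-1.4],[-27.7,-13,-1.4],[-27.7,-13,-1.4]], rotation=[[0,0,0],[0,0,0],[0,0,0],[0,0,0],[0,0,0],[0,0,0],[0,0,0],[0,0,0],[0,0,0]], grip=[-1,-1,-1,-1,-1,-1,-1,-1,-1])

```text
time_s: 17.08
tool_pos: [0.3467, 0.2789, 0.2248]
tool_rot: [3.132, -0.239, 0.0]
wrist_force: [0.1, 0.5, -0.1]
finger_gap: 0.087
finger_force: 0.0
```

Run:
```python
from h import *
s=ctrl.sense(); print(s["time_s"],s["tool_pos"],s["q"])
f=eyes.grab_frame("wrist"); save(f,"w4"); t=eyes.grab_frame("top"); save(t,"t4")
for cam,g in(("wrist",f),("top",t)):
    for d in search_frame(cam,"cartridge0")[:6]:
        print(cam,np.round(d["xyz"],3),round(d["p"],2),np.round(proj(g,d["xyz"])))
m=np.hstack([cv2.imread("pics/w4.png")[:300,100:500],cv2.imread("pics/t4.png")[130:430,150:550]]); cv2.imwrite("pics/m4.png",m)
```

```text
17.075 [0.34670421 0.27890956 0.22482633] [ 4.25387187e-01  2.95107129e-01  1.87241886e+00 -9.25303938e-05
  9.74064216e-01  2.14841809e+00]
wrist [0.421 0.289 0.078] 0.79 [259. 108.]
top [0.423 0.283 0.073] 0.9 [186. 256.]
top [ 0.453 -0.23   0.078] 0.85 [363. 241.]
top [ 0.334 -0.251  0.073] 0.72 [372. 282.]
top [0.594 0.103 0.115] 0.62 [245. 194.]Traceback (most recent call last):
  File "<stdin>", line 7, in <module>
    return _nx.concatenate(arrs, 1, dtype=dtype, casting=casting)
           ~~~~~~~~~~~~~~~^^^^^^^^^^^^^^^^^^^^^^^^^^^^^^^^^^^^^^^
ValueError: all the input array dimensions except for the concatenation axis must match exactly, but along dimension 0, the array at index 0 has size 300 and the array at index 1 has size 290
```

Run:
```python
from h import *
m=np.hstack([cv2.imread("pics/w4.png")[:300,100:500],cv2.imread("pics/t4.png")[120:420,150:550]]); cv2.imwrite("pics/m4.png",m)
```

```text
(no output)
```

View pics/m4.png

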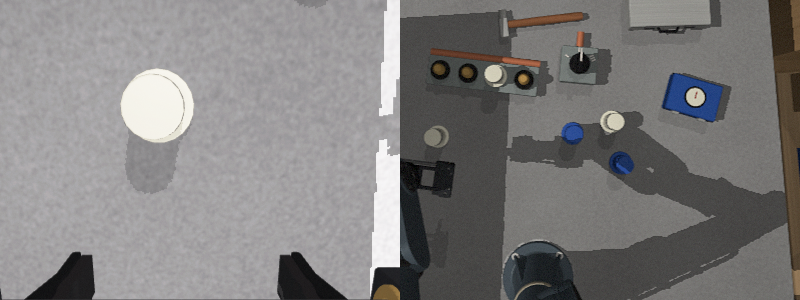

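The first cartridge sits on its spigot in the top view. The left one's top is at about w4 pixel (253,107), with its foot near (258,105).

Run:
```python
from h import *
f=eyes.grab_frame("wrist"); print(f["origin"])
g=cv2.cvtColor(f["color"],cv2.COLOR_RGB2HSV)
c=cut_out("wrist","cartridge0")[0]["region"].astype(np.uint8); k,_=cv2.findContours(c,0,1);k=max(k,key=len); print(cv2.boundingRect(k),cv2.minEnclosingCircle(k))
for u,v,z in[(252,107,.075),(258.5,105,.01)]: print(plane(f,u,v,z))
p=[.422,.289]
mv((*p,.12));mv((*p,.0395))
```

```text
[0.42193071 0.26854932 0.38040122]
(221, 67, 73, 75) ((256.7765808105469, 104.32978820800781), 37.3749885559082)
[0.42165313 0.29532539 0.075     ]
[0.42246193 0.29463837 0.01      ]
at [0.3457 0.2793 0.225 ] yaw -8.6 d_cm [ 7.39 -2.11 10.5 ] rot [0. 0. 0.]
at [0.3457 0.2793 0.225 ] yaw -8.6 d_cm [ 7.39 -2.11 18.55] rot [0. 0. 0.]
```

Request:
send_rows(delta_pos=[[4,-1.4,4],[7.2,-2.7,8],[7.2,-2.7,10],[7.2,-2.7,13],[7.2,-2.7,16],[7.2,-2.7,18.5],[7.2,-2.7,18.5],[7.2,-2.7,18.5],[7.2,-2.7,18.5],[7.2,-2.7,18.5],[7.2,-2.7,18.5],[7.2,-2.7,18.5]], rotation=[[0,0,0],[0,0,0],[0,0,0],[0,0,0],[0,0,0],[0,0,0],[0,0,0],[0,0,0],[0,0,0],[0,0,0],[0,0,0],[0,0,0]], grip=[-1,-1,-1,-1,-1,-1,-1,1,1,1,1,1])

```text
time_s: 18.88
tool_pos: [0.4209, 0.2953, 0.0405]
tool_rot: [3.133, -0.236, 0.001]
wrist_force: [0.3, -0.7, 3.7]
finger_gap: 0.0498
finger_force: 30.0
```

Request:
send_rows(delta_pos=[[0,0,0],[0,0,-4],[0,0,-9],[0,0,-13],[0,0,-13],[0,0,-13]], rotation=[[0,0,0],[0,0,0],[0,0,0],[0,0,0],[0,0,0],[0,0,0]], grip=[1,1,1,1,1,1])

```text
time_s: 19.62
tool_pos: [0.4198, 0.295, 0.1691]
tool_rot: [3.132, -0.236, -0.003]
wrist_force: [-0.1, 0.2, -2.7]
finger_gap: 0.0495
finger_force: 30.0
```

```bash
python3 -c "
from h import *
print(ctrl.sense()['finger_gap'])
f=eyes.grab_frame('wrist'); save(f,'w5')
mv((.611,.1945,.135),-8.6)"
```

```text
0.04948107469295101
at [0.4194 0.2948 0.1685] yaw -8.6 d_cm [20.45  7.05  3.3 ] rot [ 0.002  0.003 -0.   ]
```

View pics/w5.png

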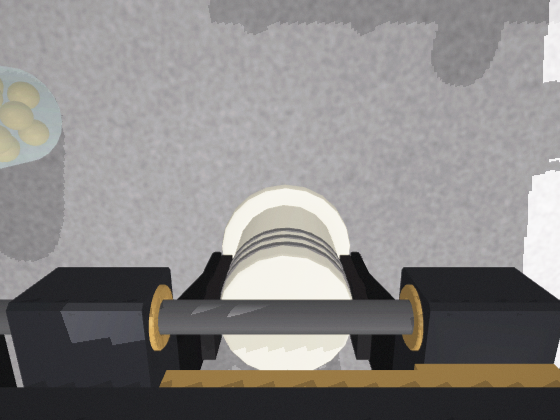

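The cartridge is held upright and centred, with its flange rim at row 186, so I'm going to the next spigot.

Request:
send_rows(delta_pos=[[5,1.7,0],[10,3.5,0],[15,5.2,0],[20.4,7.15,1],[20.4,7.15,3.3],[20.4,7.15,3.3],[20.4,7.15,4.3],[20.4,7.15,5.3],[20.4,7.15,6.3],[20.4,7.15,7.3],[20.4,7.15,7.7],[20.4,7.15,7.7]], rotation=[[0,0,0],[0,0,0],[0,0,0],[0,0,0],[0,0,0],[0,0,0],[0,0,0],[0,0,0],[0,0,0],[0,0,0],[0,0,0],[0,0,0]], grip=[1,1,1,1,1,1,1,1,1,1,1,1])

```text
time_s: 21.18
tool_pos: [0.6105, 0.1939, 0.0921]
tool_rot: [3.132, -0.236, -0.005]
wrist_force: [-2.6, -2.6, -3.4]
finger_gap: 0.0495
finger_force: 30.0
```

Request:
send_rows(delta_pos=[[0,0,0.5],[0,0,0.9],[0,0,1.2],[0,0,1.5],[0,0,1.8],[0,0,2.0],[0,0,2.1],[0,0,2.1]], rotation=[[0,0,0],[0,0,0],[0,0,0],[0,0,0],[0,0,0],[0,0,0],[0,0,0],[0,0,0]], grip=[1,1,1,1,1,1,1,1])

```text
time_s: 22.18
tool_pos: [0.6105, 0.1938, 0.0764]
tool_rot: [3.132, -0.234, -0.002]
wrist_force: [-11.2, -4.3, 21.6]
finger_gap: 0.0496
finger_force: 30.0
```

Request:
send_rows(delta_pos=[[0,0,-0.4],[0,0,-0.4],[0,0,-0.4],[0,0,-4],[0,0,-9],[0,0,-14],[0,0,-14]], rotation=[[0,0,0],[0,0,0],[0,0,0],[0,0,0],[0,0,0],[0,0,0],[0,0,0]], grip=[-0.5,-0.5,-0.5,-0.5,-0.5,-0.5,-0.5])

```text
time_s: 23.05
tool_pos: [0.6155, 0.1948, 0.2168]
tool_rot: [-3.13, 0.235, -0.018]
wrist_force: [-0.4, 0.3, -0.1]
finger_gap: 0.0651
finger_force: 0.0
```

```bash
python3 -c "
from h import *
t=eyes.grab_frame('top')
for d in search_frame('top','cartridge0')[:6]: print(np.round(d['xyz'],3),round(d['p'],2),t['color'][tuple(np.round(proj(t,d['xyz'])).astype(int)[::-1])])
mv((.38,-.22,.23),-8.6)"
```

```text
[0.595 0.1   0.114] 0.83 [217 215 193]
[ 0.455 -0.231  0.077] 0.79 [216 213 191]
[ 0.336 -0.252  0.074] 0.56 [ 43  79 153]
[ 0.422 -0.115  0.072] 0.56 [ 47  83 158]
[0.587 0.193 0.046] 0.48 [102  98  88]
at [0.6119 0.1942 0.212 ] yaw -8.6 d_cm [-16.73  44.43  -1.83] rot [-0.    -0.001 -0.   ]
```

Request:
send_rows(delta_pos=[[-16.7,44.4,-1.8],[-16.7,44.4,-1.8],[-16.7,44.4,-1.8],[-16.7,44.4,-1.8],[-16.7,44.4,-1.8],[-16.7,44.4,-1.8],[-16.7,44.4,-1.8],[-16.7,44.4,-1.8],[-16.7,44.4,-1.8],[-16.7,44.4,-1.8],[-16.7,44.4,-1.8],[-16.7,44.4,-1.8]], rotation=[[0,0,0],[0,0,0],[0,0,0],[0,0,0],[0,0,0],[0,0,0],[0,0,0],[0,0,0],[0,0,0],[0,0,0],[0,0,0],[0,0,0]], grip=[-1,-1,-1,-1,-1,-1,-1,-1,-1,-1,-1,-1])

```text
time_s: 24.65
tool_pos: [0.3806, -0.2188, 0.2298]
tool_rot: [-3.132, 0.232, 0.001]
wrist_force: [0.2, 0.1, -0.9]
finger_gap: 0.0871
finger_force: 0.0
```

Run:
```python
from h import *
s=ctrl.sense(); print(s["time_s"],s["tool_pos"],s["q"])
f=eyes.grab_frame("wrist"); save(f,"w6")
for d in search_frame("wrist","cartridge0")[:4]: print(np.round(d["xyz"],3),round(d["p"],2),np.round(proj(f,d["xyz"])))
for d in cut_out("wrist","cartridge0")[:4]:
    k,_=cv2.findContours(d["region"].astype(np.uint8),0,1); print(cv2.boundingRect(max(k,key=len)))
mv((.453,-.232,.0395),-8.6)
```

```text
24.65 [ 0.38058984 -0.21875712  0.22981816] [-7.77409668e-01  2.79394654e-01  1.87904551e+00  1.77073838e-04
  9.83780815e-01  9.41424222e-01]
[ 0.424 -0.128  0.075] 0.97 [171. 161.]
[ 0.341 -0.255  0.075] 0.57 [335. 234.]
[ 0.455 -0.24   0.076] 0.56 [300. 101.]
(129, 122, 87, 76)
(299, 192, 70, 81)
(260, 68, 71, 73)
at [ 0.3805 -0.2193  0.2301] yaw -8.5 d_cm [ 7.36  0.18 19.06] rot [ 0.    -0.     0.001]
```

View pics/w6.png

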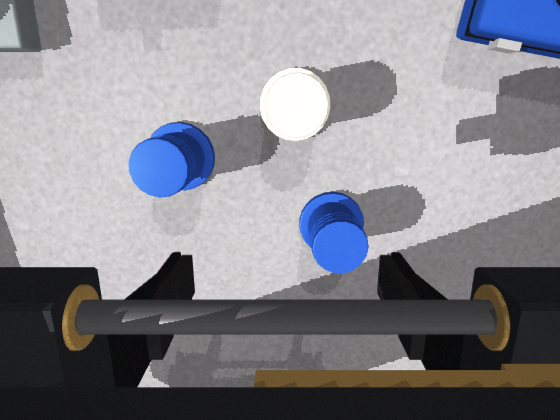

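The white cartridge is at (295,104), clear of the blue ones at (160,165) and (335,235).

Run:
```python
from h import *
f=eyes.grab_frame("wrist")
p=plane(f,294.5,104,.075);q=plane(f,295,104,.01);print(p,q)
c=(p+q)/2
mv((c[0],c[1],.0395),-8.6)
```

```text
[ 0.45345195 -0.23606908  0.075     ] [ 0.45274988 -0.23788122  0.01      ]
at [ 0.3804 -0.2194  0.2301] yaw -8.5 d_cm [ 7.44  0.65 19.06] rot [ 0.    -0.     0.001]
```

Request:
send_rows(delta_pos=[[4,0.3,4],[7.3,0.65,8],[7.3,0.65,10],[7.3,0.65,13],[7.3,0.65,16],[7.3,0.65,19],[7.3,0.65,19],[7.3,0.65,19],[7.3,0.65,19],[7.3,0.65,19],[7.3,0.65,19],[7.3,0.65,19]], rotation=[[0,0,0],[0,0,0],[0,0,0],[0,0,0],[0,0,0],[0,0,0],[0,0,0],[0,0,0],[0,0,0],[0,0,0],[0,0,0],[0,0,0]], grip=[-1,-1,-1,-1,-1,-1,-1,1,1,1,1,1])

```text
time_s: 26.35
tool_pos: [0.4516, -0.2375, 0.0406]
tool_rot: [3.132, -0.236, 0.001]
wrist_force: [-1.2, -0.4, 3.5]
finger_gap: 0.0497
finger_force: 30.0
```

Request:
send_rows(delta_pos=[[0,0,0],[0,0,-4],[0,0,-9],[0,0,-14],[0,0,-14],[0,0,-14]], rotation=[[0,0,0],[0,0,0],[0,0,0],[0,0,0],[0,0,0],[0,0,0]], grip=[1,1,1,1,1,1])

```text
time_s: 27.1
tool_pos: [0.4506, -0.2365, 0.1793]
tool_rot: [-3.132, 0.236, 0.003]
wrist_force: [-0.2, -0.1, -2.0]
finger_gap: 0.0498
finger_force: 30.0
```

Run:
```python
from h import *
f=eyes.grab_frame('wrist'); save(f,'w7')
I=f["color"]; col=I[150:270,286].astype(int).sum(1); print([ (150+i,int(col[i])) for i in range(25,55,2)])
r=I[246].astype(int); print([(u,int(r[u].sum())) for u in list(range(214,232,2))+list(range(340,358,2))])
mv((.585,.026,.135),-8.6)
```

```text
[(175, 624), (177, 632), (179, 639), (181, 635), (183, 628), (185, 622), (187, 453), (189, 452), (191, 759), (193, 762), (195, 762), (197, 762), (199, 762), (201, 762), (203, 762)]
[(214, 393), (216, 379), (218, 374), (220, 375), (222, 458), (224, 765), (226, 764), (228, 764), (230, 763), (340, 615), (342, 623), (344, 622), (346, 631), (348, 599), (350, 616), (352, 610), (354, 623), (356, 633)]
at [ 0.4502 -0.2362  0.1786] yaw -8.6 d_cm [  9.41 -27.94   4.38] rot [-0.002  0.003 -0.   ]
```

Request:
send_rows(delta_pos=[[2,-5.6,0],[4,-11,0],[6,-17,0],[8,-23,0],[9.5,-27.85,1],[9.5,-27.85,4],[9.5,-27.85,4],[9.5,-27.85,5],[9.5,-27.85,6],[9.5,-27.85,7],[9.5,-27.85,8],[9.5,-27.85,8.8],[9.5,-27.85,8.8]], rotation=[[0,0,0],[0,0,0],[0,0,0],[0,0,0],[0,0,0],[0,0,0],[0,0,0],[0,0,0],[0,0,0],[0,0,0],[0,0,0],[0,0,0],[0,0,0]], grip=[1,1,1,1,1,1,1,1,1,1,1,1,1])

```text
time_s: 28.78
tool_pos: [0.586, 0.0241, 0.091]
tool_rot: [-3.133, 0.236, 0.004]
wrist_force: [-2.4, 0.3, -2.4]
finger_gap: 0.0496
finger_force: 30.0
```

Request:
send_rows(delta_pos=[[0,0,0.5],[0,0,0.9],[0,0,1.2],[0,0,1.5],[0,0,1.8],[0,0,2.0],[0,0,2.0],[0,0,2.0]], rotation=[[0,0,0],[0,0,0],[0,0,0],[0,0,0],[0,0,0],[0,0,0],[0,0,0],[0,0,0]], grip=[1,1,1,1,1,1,1,1])

```text
time_s: 29.78
tool_pos: [0.586, 0.0242, 0.0763]
tool_rot: [3.133, -0.235, -0.001]
wrist_force: [-12.0, 1.4, 27.5]
finger_gap: 0.0502
finger_force: 30.0
```

Request:
send_rows(delta_pos=[[0,0,-0.4],[0,0,-0.4],[0,0,-0.4],[0,0,-4],[0,0,-9],[-3,0,-15],[-8,2,-22],[-8,2,-22],[-8,2,-22]], rotation=[[0,0,0],[0,0,0],[0,0,0],[0,0,0],[0,0,0],[0,0,0],[0,0,0],[0,0,0],[0,0,0]], grip=[-0.5,-0.5,-0.5,-0.5,-0.5,-0.5,-0.5,-0.5,-0.5])

```text
time_s: 30.9
tool_pos: [0.5056, 0.0158, 0.2938]
tool_rot: [3.132, -0.237, 0.008]
wrist_force: [-0.2, -0.1, -0.8]
finger_gap: 0.0651
finger_force: 0.0
```

Run:
```python
from h import *
f=eyes.grab_frame('wrist'); save(f,'w8'); t=eyes.grab_frame("scene"); save(t,"s8")
m=np.vstack([cv2.imread("pics/w8.png")[:265],cv2.resize(cv2.imread("pics/s8.png")[165:295,200:440],(560,303))]); cv2.imwrite("pics/m8.png",m)
mv((.6265,-.1415,.23),-6.2)
```

```text
at [0.5054 0.016  0.2913] yaw -8.6 d_cm [14.34 13.76  6.13] rot [-0.    -0.    -0.042]
```

View pics/m8.png

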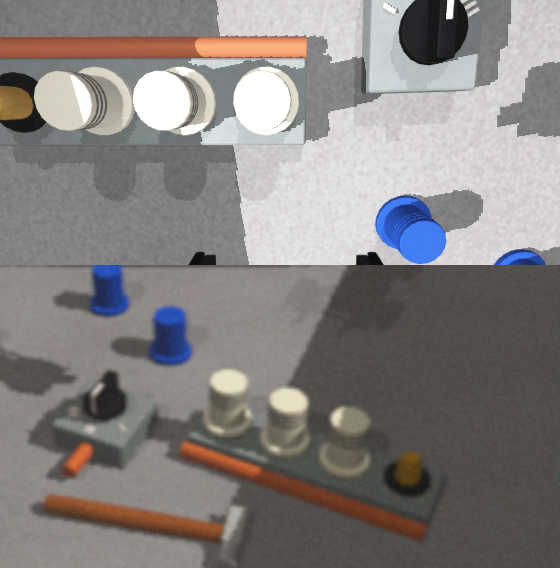

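All three cartridges are fully down (frame top: (63,100), (163,100), (263,100)), and the pointer is on the two ridges at (450,8). The knob comes next.

Request:
send_rows(delta_pos=[[5,5,2],[10,10,4],[14.35,13.75,8],[14.35,13.75,12],[14.35,13.75,14],[14.35,13.75,14],[14.35,13.75,18],[14.35,13.75,20.8],[14.35,13.75,20.8],[14.35,13.75,20.8],[14.35,13.75,20.8]], rotation=[[0,0,-0.042],[0,0,-0.042],[0,0,-0.042],[0,0,-0.042],[0,0,-0.042],[0,0,-0.042],[0,0,-0.042],[0,0,-0.042],[0,0,-0.042],[0,0,-0.042],[0,0,-0.042]], grip=[-1,-1,-1,-1,-1,-1,-1,-1,-1,-1,-1], squeeze=40)

```text
time_s: 32.38
tool_pos: [0.6276, -0.1417, 0.0859]
tool_rot: [3.136, -0.169, 0.005]
wrist_force: [-0.7, 0.8, -0.3]
finger_gap: 0.0867
finger_force: 0.0
```

Request:
send_rows(delta_pos=[[0,0,0],[0,0,0],[0,0,0],[0,0,0],[0,0,0],[0,0,0],[0,0,0],[0,0,0],[0,0,0.5],[0,0,1.05],[0,0,1.05],[0,0,1.05]], rotation=[[0,0,0],[0,0,0],[0,0,0],[0,0,0],[0,0,0],[0,0,0],[0,0,0],[0,0,0],[0,0,0],[0,0,0],[0,0,0],[0,0,0]], grip=[1,1,1,1,1,1,1,1,1,1,1,1])

```text
time_s: 33.88
tool_pos: [0.6263, -0.1417, 0.0749]
tool_rot: [3.136, -0.169, 0.001]
wrist_force: [-2.3, -0.5, 10.4]
finger_gap: 0.0157
finger_force: 40.0
```

Request:
send_rows(delta_pos=[[0,0,0.05],[0,0,0.05],[0,0,0.05],[0,0,0.05],[0,0,0.05],[0,0,0.05],[0,0,0.05],[0,0,0.05],[0,0,0.05]], rotation=[[0,0,0.15],[0,0,0.3],[0,0,0.45],[0,0,0.6],[0,0,0.75],[0,0,0.9],[0,0,1.04],[0,0,1.04],[0,0,1.04]], grip=[1,1,1,1,1,1,1,1,1])

```text
time_s: 35.0
tool_pos: [0.6268, -0.1412, 0.0749]
tool_rot: [-2.637, 1.706, -0.002]
wrist_force: [-1.8, 1.4, 10.4]
finger_gap: 0.0155
finger_force: 40.0
```

Request:
send_rows(delta_pos=[[0,0,-0.5],[0,0,-1.0],[0,0,-1.0],[0,0,-1.0],[0,0,-1.0]], rotation=[[0,0,0],[0,0,0],[0,0,0],[0,0,0],[0,0,0]], grip=[1,1,1,1,1])

```text
time_s: 35.62
tool_pos: [0.6266, -0.1412, 0.0829]
tool_rot: [-2.637, 1.706, -0.001]
wrist_force: [0.7, 2.5, 2.3]
finger_gap: 0.0159
finger_force: 40.0
```

Request:
send_rows(delta_pos=[[0,0,0],[0,0,0],[0,0,0],[0,0,-3],[0,0,-8],[-4,0,-14],[-8,0,-16],[-8,0,-16],[-8,0,-16]], rotation=[[0,0,0],[0,0,0],[0,0,0],[0,0,0],[0,0,0],[0,0,0],[0,0,0],[0,0,0],[0,0,0]], grip=[-1,-1,-1,-1,-1,-1,-1,-1,-1])

```text
time_s: 36.75
tool_pos: [0.5933, -0.0685, 0.2427]
tool_rot: [2.638, -1.705, 0.0]
wrist_force: [0.7, -0.1, -0.6]
finger_gap: 0.086
finger_force: 0.0
```

Run:
```python
from h import *
f=eyes.grab_frame('wrist'); save(f,'w9'); t=eyes.grab_frame("scene"); save(t,"s9")
m=np.vstack([cv2.imread("pics/w9.png")[:265],cv2.resize(cv2.imread("pics/s9.png")[165:295,200:440],(560,303))]); cv2.imwrite("pics/m9.png",m)
print(ctrl.sense()["time_s"])
```

```text
36.85
```

View pics/m9.png

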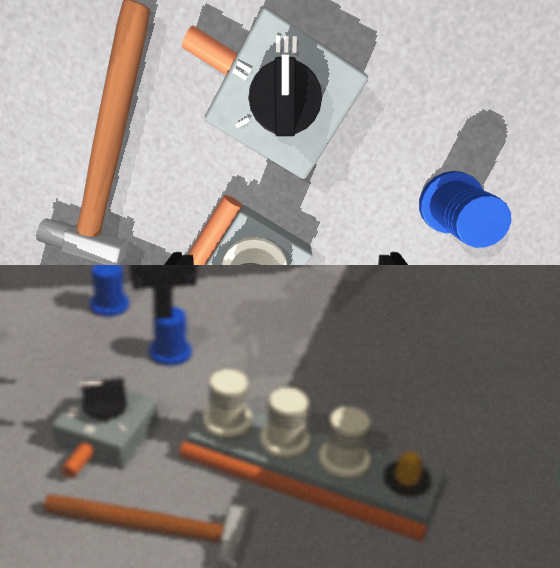

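The pointer is on the three ridges at (286,45), the knob is up, and all cartridges are seated with the gripper clear of everything.

```bash
python3 -c "
from h import *
print(close_job())"
```

```text
the job is handed in; nothing more can be done
None
```

I handed the job in; the verdict wasn't shown, but the last pictures show the knob on the three-ridge mark, all three white cartridges pressed home on their own spigots, and the gripper clear.

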